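# Push the mic-block row home and slide the keeper

### The arm

A 7-joint arm with a two-finger parallel gripper is mounted at the origin on the work surface. World frame = base frame: x ahead of the robot, y to its left, z up, the work surface at z = 0. Lengths are in m, angles in rad, forces in N, time in s.
With the tool pointing down it reaches from about 0.425 to 0.925 m from the base axis. Payload 6.8 kg.
Tool frame: the origin (TCP) lies at the very end of the fingers, on their centre line; the grasp point (between the pads) lies 19 mm behind it; z points along the fingers, x is the direction in which the jaws open and shut, and the axes are right-handed (so a half turn about z gives the same grasp; the last joint's range is limited). The gripper opens to 85 mm and grips with 20 to 120 N. Pads are 22 mm wide; open, the fingers measure 114 mm over their backs; the gripper's body (76 mm by 85 mm) begins 54 mm behind the grasp point. The pads swing forward as they close: fully open they stand 13 mm farther back than shut.
Start: joints at [1.219, 0.477, 0.022, 1.555, -0.011, 1.109, -0.083], TCP at [0.163, -0.655, 0.231] pointing down, gripper open.
Joint ranges: [-2.96, 2.96], [-0.34, 2.1], [-1.41, 1.46], [0.24, 2.44], [-1.37, 4.51], [0.17, 1.92], [-2.96, 2.96]. Speed limits (rad/s): [2.39, 2.39, 3.14, 3.14, 3.14, 3.14, 3.14].

### API

Orientations are given as a unit quaternion [w, x, y, z].
In Python, from station import get_obs, read_camera, calibration, hand_in, recognise, outline_of, place_of gives the robot as it stands.
- The arm moves only by the tool move_arm, never from a script. Its argument "steps" is a list of rows, each an object with "fingers": the finger opening in mm, from 0 to 85.4; "translation": the shift along the world's x, y, z in mm, a list of three; "turn": the turn about the world's z in rad. In form: [{"fingers": fingers, "translation": [dx, dy, dz], "turn": turn}, ...]. A call has 1 to 10 rows; each row shifts and turns the commanded pose from where the row before left it; what a row does not reach is not made up. A row lasts 1/8 s, in which the tool goes at most 62.5 mm and 10.7 degrees, less where a joint would pass 70% of its speed; a pose out of reach is approached as far as the arm can. A call with a gripper value outside its range is refused whole. The fingers move at their own pace and stop on an object; "newtons" is the grip in N (left out, the last holds). Time passes only in rows, so rows that do not move let the fingers close. It gives the time, the measured TCP pose, the force and the opening at its end, in the units of the state.
- get_obs(): the state, without advancing time (a new reading comes with each control period).
- read_camera(name): name is "side" or "top" or "wrist"; returns the picture (420x560x3 uint8, blue, green, red); there is no depth.
- calibration(name): a dict with "camera_matrix" (3x3 intrinsics, pixels), "k1" (the pictures are not rectified: a ray, as slopes to the right and down, at radius r is drawn at 1 + k1 r^2 times it, then the intrinsics apply), "rvec" (rotation vector, rad) and "tvec" (3), from world to camera coordinates, as OpenCV has them. Camera axes: x right, y down, z forward; pixel columns grow to the right and rows downward; lengths in m; the calibration is good to about 2 mm. A picture is of the moment at which its call begins: read the wrist's pose just before it. calibration takes no time and is no camera call; for the wrist camera it gives the pose at the moment of the call.
- hand_in(): hands the job in, once; it reports no verdict.
Trained networks look in the newest picture that a camera, given by its name, has taken for a name from the list of things; names that differ only in an ending like _2 or _b are one class to them, and where a whole thing is asked for, a point or a joint stands for the part that bears it (a point fixed in the world has none). Each returns a list of dicts, best first, with "conf" (0 to 1); they miss things now and then, are a little off and sometimes report something else, mostly with a low value. They report only what shows in the picture. A call takes as long as a camera call. They do not tell look-alikes from the thing itself.
- recognise(camera, name): "xy" ([column, row] in pixels, amid what is visible of it).
- outline_of(camera, name): "mask" (420x560 bool, what is visible of it) and "xy" ([column, row] in pixels, amid what is visible of it).
- place_of(camera, name): "xy" ([column, row] in pixels: a listed point, or the origin of a listed thing).
The state is a dict: "t": time; "q": joint angles; "joint_vel": joint speeds; "joint_torque": joint torques, N m; "eef_pos": TCP position; "tool_rot": TCP orientation; "contact_force": force on the tool from outside, world axes, zero at the start; "torque": the same for the moment, N m; "gripper_width": opening from 0.0 (shut) to 1.0 (fully open).
Only numpy, scipy, OpenCV 4.12 (cv2) and the standard library are available. Lean on these libraries where they do the work, as an engineer would, in place of code of your own. Each camera call takes 0.05 s, during which the arm holds its last target.

### The job

With a fingertip, push the row of four walnut blocks along the rail as one touching row until it is fully home against the red end stop; then push the brass keeper bolt all the way across behind the row to lock it in. Do not lift or tip any block, do not let the row come apart, leave the other things on the shelf alone, and finish with the hand clear.

Things in the scene. Friction and masses are not known exactly. Their poses are not given: they have to be found in the camera images.
- rail: fixed rail 400 mm long (own x), 75 wide (own y): aluminium floor 6 mm thick, dark side lips to 16 mm above the shelf, 63 mm clear between them. Origin: middle of its underside, at shelf height, z up. Own +x runs to the red end stop (to the robot's left, up to 0.3 rad either way); own +y to the keeper's side (towards the robot). The -x end is open; at least 60 mm of empty rail lies behind the row.
- stop_face (a point): middle of the inner face of the red end stop (12 mm thick, 40 mm high): 188 mm from the rail's origin along its own +x, 21 mm above the shelf. Four blocks fill 192 mm from here when home: the last one's free face is then at rail x = -4 mm. At the start the leading block is 55 to 125 mm short of this face.
- block_nut: walnut block 48 mm (own x, along the rail) x 60 (own y) x 30 mm high with a black rubber band, sliding loose in the rail, own weight 130 to 240 g; fixed on top, centred: a brass collar nut 30 mm across, 12 mm high. Origin: centre of the block's underside, z up. One of the row of four; their order in the row varies.
- block_valve: walnut block 48 mm (own x, along the rail) x 60 (own y) x 30 mm high with a black rubber band, sliding loose in the rail, own weight 130 to 240 g; fixed on top, centred: a small amber glass valve, 26 mm across at its black base, 28 mm high. Origin: centre of the block's underside, z up. One of the row of four; their order in the row varies.
- block_mic: walnut block 48 mm (own x, along the rail) x 60 (own y) x 30 mm high with a black rubber band, sliding loose in the rail, own weight 130 to 240 g; fixed on top, centred: a small grey microphone capsule 32 mm across, 30 mm high. Origin: centre of the block's underside, z up. One of the row of four; their order in the row varies.
- block_can: walnut block 48 mm (own x, along the rail) x 60 (own y) x 30 mm high with a black rubber band, sliding loose in the rail, own weight 130 to 240 g; fixed on top, centred: a small aluminium canister with knurled lid, 32 mm across, 27 mm high. Origin: centre of the block's underside, z up. One of the row of four; their order in the row varies.
- keeper (a joint): brass bolt sliding across the rail: 0 = open, drawn back towards the robot (starts at 0 to 0.004), 0.038 m = fully across. Moves along the rail's own -y, away from the robot; resists with about 2 N and stays where left. Its bar, 18 to 26 mm above the shelf, crosses at rail x = -20 to -10 mm, 6 mm behind a row that is home; it strikes blocks that are not home.
- keeper_plate (a point): centre of the outer face (looking to rail +y, the robot's side) of the keeper's upright brass push plate: 32 mm wide along the rail, 6 thick, from 18 to 50 mm above the shelf; point 34 mm above the shelf at rail x = -15 mm, moving with the keeper. When open it is 78 mm from the rail's centre line; a fixed ledge 15 mm high below reaches to 73.5 mm.
- canister: bystander: aluminium screw-top canister, 74 mm across, 93 mm high, loose, behind the rail. Origin: centre of underside
- valve: bystander: amber glass valve tube on black base, 40 mm across, 84 mm high, loose, behind the rail. Origin: centre of underside
- mic_head: bystander: grey cast microphone head on a foot, 64 mm across, 100 mm high, loose. Origin: centre of underside
- collar_nut: bystander: brass collar nut, 44 mm across, 14 mm high, loose, on the robot's side of the rail near the stop end. Origin: centre of underside
- spare_block: bystander: bare walnut block 48 x 60 x 30 mm, loose, to the robot's right, not part of the row. Origin: centre of underside
- reel_tin: bystander: flat round steel tin, 110 mm across, 18 mm high, loose. Origin: centre of underside
There are look-alikes about, which are no part of the job. What is shaped like the block_can but green or turquoise is not meant. What is shaped like the block_nut but blue is not meant.

How it is judged:
By the outcome, as a careful person would: the job done as asked, in the order asked, and still so for the second after the job is handed in, with the robot touching nothing.
It also fails if it takes over 40 s, if anything falls off the work surface, if the arm or the gripper's body presses on something with over 40 N, if the wrist force passes 120 N, or if a joint passes its speed limit or range.

## Working session

There is one attempt and no reset: what is moved stays moved. The work goes in short steps, Python scripts to look and compute and a tool call to move; the robot and the scene stay as the last step left them, time stands still between calls to the robot, and variables do not carry over. Pictures are saved under pics/ and viewed, and the job is handed in when it is done.

Besides the shell and the picture viewer there is one more tool, called by a JSON object that holds its "api" and its "payload". move_arm: Moves the arm, as the interface text tells. Its arguments: {"type":"object","properties":{"steps":{"type":"array"},"newtons":{"type":"number"}},"required":["steps"]}

```bash
mkdir -p pics; ls
python3 - <<'E'
from station import *
import cv2
o=get_obs();print({k:o[k] for k in('t','q','eef_pos','tool_rot','contact_force','gripper_width')})
for c in('top','side'):
    cv2.imwrite(f'pics/{c}0.png',read_camera(c))
    print(c,calibration(c))
    for n in('stop_face','keeper_plate','rail','block_nut','block_valve','block_mic','block_can'):
        print(n,[(round(d['conf'],2),[round(float(v),1) for v in d['xy']]) for d in place_of(c,n)][:3])
print(get_obs()['t'])
E
```

```text
pics
{'t': 0.0, 'q': array([ 1.21884408,  0.47783991,  0.02234326,  1.55647303, -0.01148627,
        1.1092975 , -0.08311063]), 'eef_pos': array([ 0.16280578, -0.65444803,  0.23028999]), 'tool_rot': array([-5.18347503e-04,  7.87862589e-01, -6.15850346e-01, -7.89846175e-04]), 'contact_force': array([-0.11844777, -0.08438531, -0.02154756]), 'gripper_width': 1.0021223725950918}
top {'camera_matrix': array([[425.52246239,   0.        , 273.19785686],
       [  0.        , 425.52246239, 218.64103683],
       [  0.        ,   0.        ,   1.        ]]), 'k1': -0.10044314973948706, 'rvec': array([ 2.15357156, -2.14766964,  0.12226622]), 'tvec': array([0.00494194, 0.5436477 , 1.14398135])}
stop_face [(0.89, [220.8, 190.4])]
keeper_plate [(0.61, [284.0, 233.3])]
rail [(0.74, [281.8, 207.6])]
block_nut [(0.77, [301.6, 154.9]), (0.69, [428.4, 278.9]), (0.57, [316.0, 218.0])]
block_valve [(0.56, [265.8, 204.5]), (0.43, [323.7, 188.6])]
block_mic [(0.73, [277.1, 206.9])]
block_can [(0.83, [335.7, 153.2]), (0.77, [293.7, 209.2]), (0.61, [317.1, 267.1])]
side {'camera_matrix': array([[390.12970656,   0.        , 278.66315712],
       [  0.        , 390.12970656, 216.01034464],
       [  0.        ,   0.        ,   1.        ]]), 'k1': -0.04504528081954685, 'rvec': array([ 2.34807161, -0.30488597,  0.1529362 ]), 'tvec': array([-0.52036214,  0.14159829,  0.97995848])}
stop_face [(0.62, [294.4, 186.9])]
keeper_plate [(0.64, [266.0, 234.5])]
rail [(0.88, [291.3, 235.4])]
block_nut [(0.9, [294.8, 260.3]), (0.75, [352.6, 239.0])]
block_valve [(0.48, [293.9, 220.5])]
block_mic [(0.63, [292.3, 229.6]), (0.41, [331.3, 265.3]), (0.32, [257.2, 200.7])]
block_can [(0.85, [291.0, 248.0]), (0.84, [372.4, 267.0])]
0.8
```

View pics/top0.png

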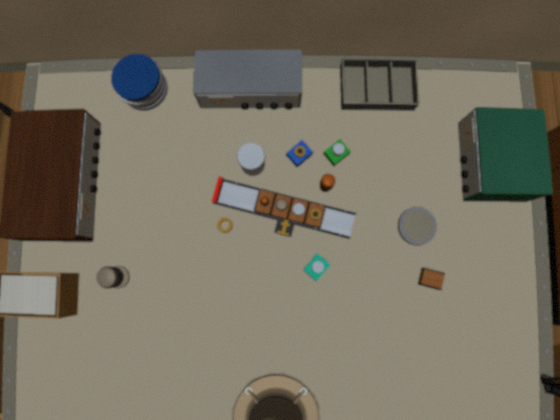

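View pics/side0.png

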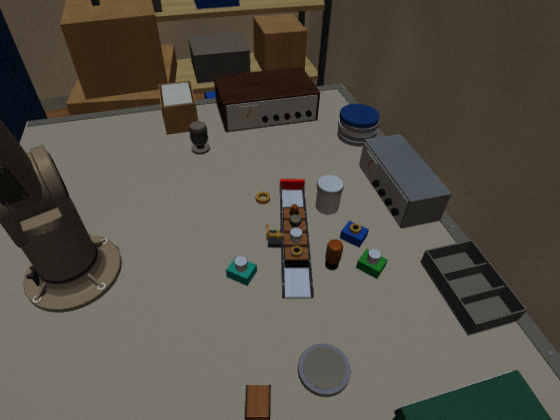

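```bash
cat > h.py <<'E'
import numpy as np,cv2
from station import *
def ray(c,uv,cal=None):
    k=cal or calibration(c);K=k['camera_matrix'];u=(uv[0]-K[0,2])/K[0,0];v=(uv[1]-K[1,2])/K[1,1]
    rd=np.hypot(u,v);r=rd
    for _ in range(30): r=rd/(1+k['k1']*r*r)
    s=r/rd if rd>0 else 1
    R=cv2.Rodrigues(np.array(k['rvec']))[0];t=np.array(k['tvec'])
    return -R.T@t, R.T@np.array([u*s,v*s,1])
def onz(c,uv,z):
    o,d=ray(c,uv);return o+d*(z-o[2])/d[2]
def tri(a,b):
    (o1,d1),(o2,d2)=ray('top',a),ray('side',b)
    A=np.stack([d1,-d2],1);s=np.linalg.lstsq(A,o2-o1,rcond=None)[0]
    p,q=o1+s[0]*d1,o2+s[1]*d2
    return (p+q)/2,np.linalg.norm(p-q)
def proj(c,P):
    k=calibration(c);R=cv2.Rodrigues(np.array(k['rvec']))[0];p=R@np.array(P)+k['tvec']
    x=p[:2]/p[2];x=x*(1+k['k1']*(x@x));K=k['camera_matrix'];return x*K[0,0]+K[:2,2]
E
python3 - <<'E'
from h import *
np.set_printoptions(precision=4,suppress=True)
T=dict(stop=([220.8,190.4],[294.4,186.9],.021),keeper=([284,233.3],[266,234.5],.034),rail=([281.8,207.6],[291.3,235.4],0),nut=([316,218],[294.8,260.3],.006),valve=([265.8,204.5],[293.9,220.5],.006),mic=([277.1,206.9],[292.3,229.6],.006),can=([293.7,209.2],[291,248],.006))
for n,(a,b,z) in T.items(): print(n,*tri(a,b),onz('top',a,z),onz('side',b,z))
for c in('top','side'):
    im=cv2.imread(f'pics/{c}0.png'); im=im[130:310,180:400] if c=='top' else im[150:320,200:400]
    cv2.imwrite(f'pics/{c}0c.png',cv2.resize(im,None,fx=3.5,fy=3.4,interpolation=cv2.INTER_CUBIC)[:600,:800])
E
```

```text
stop [0.6286 0.1551 0.0201] 0.0055067835124775494 [0.6257 0.1554 0.021 ] [0.6311 0.1541 0.021 ]
keeper [ 0.5004 -0.0231  0.0308] 0.005730195929453655 [ 0.503  -0.0235  0.034 ] [ 0.4969 -0.0257  0.034 ]
rail [ 0.5756 -0.0169  0.0002] 0.008445998069656945 [ 0.5798 -0.0176  0.    ] [ 0.5713 -0.0166  0.    ]
nut [ 0.5495 -0.114   0.0155] 0.0029400916501866343 [ 0.5493 -0.1146  0.006 ] [ 0.5536 -0.1071  0.006 ]
valve [0.5894 0.0275 0.0102] 0.004545062585016242 [0.5878 0.028  0.006 ] [0.5931 0.0312 0.006 ]
mic [ 0.5791 -0.004   0.0087] 0.0028334511877222738 [ 0.5809 -0.0042  0.006 ] [ 0.5785 -0.0016  0.006 ]
can [ 0.5691 -0.0508 -0.012 ] 0.01597954137227803 [ 0.5744 -0.0514  0.006 ] [ 0.5559 -0.0648  0.006 ]
```

View crops.

View pics/top0c.png

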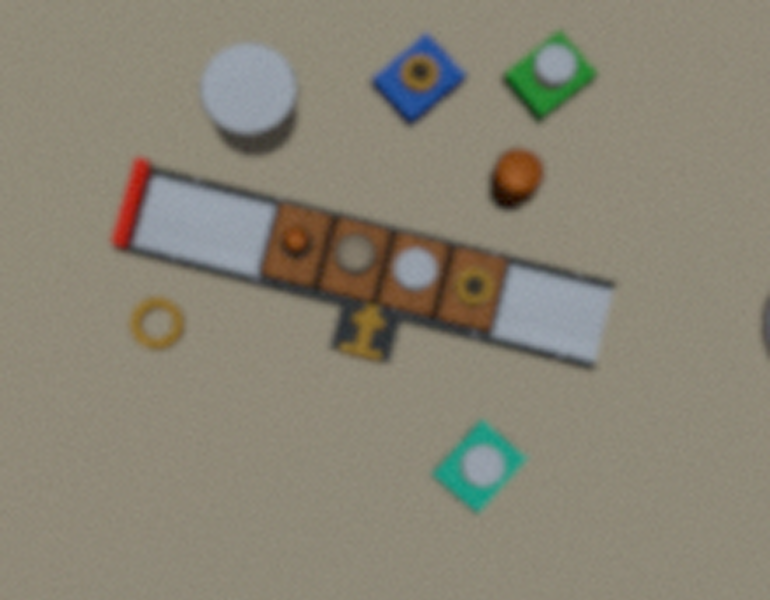

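View pics/side0c.png

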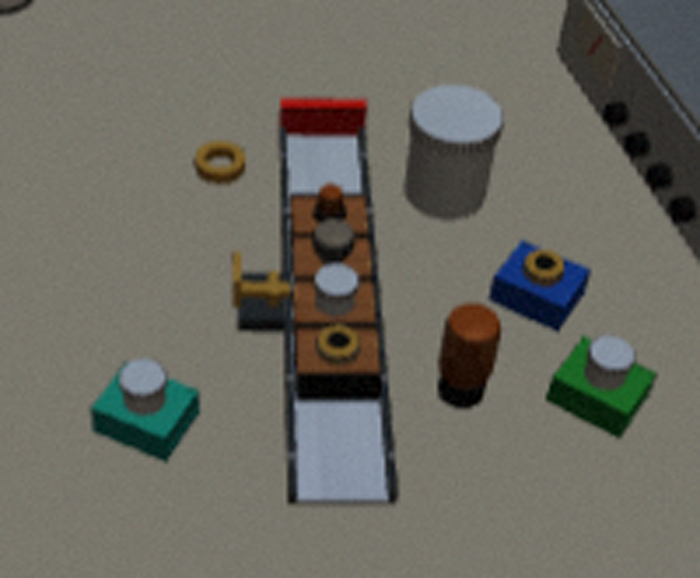

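Run:
```python
from h import *
from scipy.optimize import least_squares
np.set_printoptions(precision=4,suppress=True)
t=lambda x,y:(x/3.5+180,y/3.4+130)
s=lambda x,y:(x/3.5+200,y/3.4+150)
# rail-frame pts
obs=[('top',t(613,284),(-.2,-.0375,.016)),('top',t(595,367),(-.2,.0375,.016)),
('side',s(294,502),(-.2,.0375,.016)),('side',s(396,500),(-.2,-.0375,.016)),
('top',t(133,247),(.188,.0315,.040)),('side',s(282,99),(.2,.0375,.04)),('side',s(366,101),(.2,-.0375,.04)),
('top',(220.8,190.4),(.188,0,.021)),('side',(294.4,186.9),(.188,0,.021)),('top',(281.8,207.6),(0,0,0)),('side',(291.3,235.4),(0,0,0)),
('top',(284,233.3),(-.015,.078,.034)),('side',(266,234.5),(-.015,.078,.034))]
def W(p,q): 
    x,y,a=p;c,s_=np.cos(a),np.sin(a);return np.array([x+c*q[0]-s_*q[1],y+s_*q[0]+c*q[1],q[2]])
f=lambda p:np.concatenate([proj(c,W(p,q))-np.array(uv) for c,uv,q in obs])
r=least_squares(f,[.578,-.02,1.3],loss='soft_l1');p=r.x;print(p,np.round(r.fun.reshape(-1,2) if r.fun.size==26 else r.fun,1))
print(f(p).reshape(-1,2).round(1))
ux=np.array([np.cos(p[2]),np.sin(p[2])]);uy=np.array([-ux[1],ux[0]]);print(ux,uy)
def rl(P): d=np.array(P[:2])-p[:2];return d@ux,d@uy
# last block trailing top edge (z .036) and seams
for n,c,uv,z in [('tail','top',t(500,298),.036),('tailS','side',s(340,376),.036),('lead','top',t(270,240),.036),('leadS','side',s(330,195),.036),('valveby','top',t(508,200),0),('canby','top',t(255,135),0),('nutby','top',t(158,323),0),('turq','top',t(480,465),.03)]:
    print(n,onz(c,uv,z),np.round(rl(onz(c,uv,z)),4))
for q in [(-.15,0,.1),(-.004,0,.02),(-.015,.078,.034),(-.015,.13,.034)]:print(q,W(p,q))
```

```text
[ 0.5778 -0.0265  1.3154] [[ 1.8 -0.9]
 [ 0.7  0.3]
 [-1.6 -1.4]
 [ 0.8 -0.8]
 [-1.2 -2.6]
 [-0.3  0.4]
 [ 0.3  0. ]
 [ 0.   0.2]
 [-2.   0. ]
 [ 3.1  0.7]
 [ 3.2  2.2]
 [-0.8  1.6]
 [ 0.2 -1.3]]
[[ 1.8 -0.9]
 [ 0.7  0.3]
 [-1.6 -1.4]
 [ 0.8 -0.8]
 [-1.2 -2.6]
 [-0.3  0.4]
 [ 0.3  0. ]
 [ 0.   0.2]
 [-2.   0. ]
 [ 3.1  0.7]
 [ 3.2  2.2]
 [-0.8  1.6]
 [ 0.2 -1.3]]
[0.2527 0.9676] [-0.9676  0.2527]
tail [ 0.5465 -0.1309  0.036 ] [-0.1089  0.0039]
tailS [ 0.5507 -0.1316  0.036 ] [-0.1085 -0.0004]
lead [0.594  0.0513 0.036 ] [0.0794 0.004 ]
leadS [0.5994 0.0533 0.036 ] [ 0.0827 -0.0008]
valveby [ 0.6347 -0.1423  0.    ] [-0.0976 -0.0844]
canby [0.6908 0.0663 0.    ] [ 0.1184 -0.0859]
nutby [0.5294 0.1439 0.    ] [0.1527 0.0898]
turq [ 0.4114 -0.1145  0.03  ] [-0.1272  0.1388]
(-0.15, 0, 0.1) [ 0.5399 -0.1717  0.1   ]
(-0.004, 0, 0.02) [ 0.5767 -0.0304  0.02  ]
(-0.015, 0.078, 0.034) [ 0.4985 -0.0213  0.034 ]
(-0.015, 0.13, 0.034) [ 0.4482 -0.0082  0.034 ]
```

{"api": "move_arm", "payload": {"steps": [{"fingers": 0, "translation": [28, 35, 0], "turn": -0.05}, {"fingers": 0, "translation": [28, 35, 0], "turn": -0.05}, {"fingers": 0, "translation": [28, 35, 0], "turn": -0.05}, {"fingers": 0, "translation": [28, 35, 0], "turn": -0.05}, {"fingers": 0, "translation": [28, 35, 0], "turn": -0.05}, {"fingers": 0, "translation": [28, 35, 0], "turn": -0.05}, {"fingers": 0, "translation": [28, 35, 0], "turn": -0.05}, {"fingers": 0, "translation": [28, 35, 0], "turn": -0.05}, {"fingers": 0, "translation": [28, 35, 0], "turn": -0.05}, {"fingers": 0, "translation": [28, 35, 0], "turn": -0.05}]}}

```text
t: 2.05
eef_pos: [0.4438, -0.3039, 0.2316]
tool_rot: [0.0, -0.61, 0.792, -0.0]
contact_force: [0.7, -1.4, -0.5]
gripper_width: 0.001
```

{"api": "move_arm", "payload": {"steps": [{"fingers": 0, "translation": [24, 32, 0], "turn": 0}, {"fingers": 0, "translation": [24, 32, 0], "turn": 0}, {"fingers": 0, "translation": [24, 32, -20], "turn": 0}, {"fingers": 0, "translation": [23, 31, -30], "turn": 0}, {"fingers": 0, "translation": [0, 0, -50], "turn": 0}, {"fingers": 0, "translation": [0, 0, -30], "turn": 0}, {"fingers": 0, "translation": [0, 0, 0], "turn": 0}]}}

```text
t: 2.92
eef_pos: [0.5362, -0.1776, 0.0993]
tool_rot: [-0.002, -0.611, 0.792, 0.002]
contact_force: [0.7, 0.3, 0.3]
gripper_width: 0.004
```

Run:
```python
from h import *
np.set_printoptions(precision=4,suppress=True)
print(get_obs()['eef_pos'])
for c in('wrist','top','side'):
    im=read_camera(c)
    if c=='top':im=cv2.resize(im[130:310,180:400],None,fx=3.5,fy=3.3)
    if c=='side':im=cv2.resize(im[150:320,200:400],None,fx=3.5,fy=3.4)
    cv2.imwrite(f'pics/{c}1.png',im)
print(get_obs()['eef_pos'],calibration('wrist'))
```

```text
[ 0.5362 -0.1776  0.0993]
[ 0.5391 -0.1785  0.1029] {'camera_matrix': array([[349.5085,   0.    , 278.2079],
       [  0.    , 349.5085, 207.1918],
       [  0.    ,   0.    ,   1.    ]]), 'k1': -0.07493567396336777, 'rvec': array([-1.7933,  2.3233,  0.3563]), 'tvec': array([-0.0363,  0.5397,  0.4281])}
```

View pics/wrist1.png

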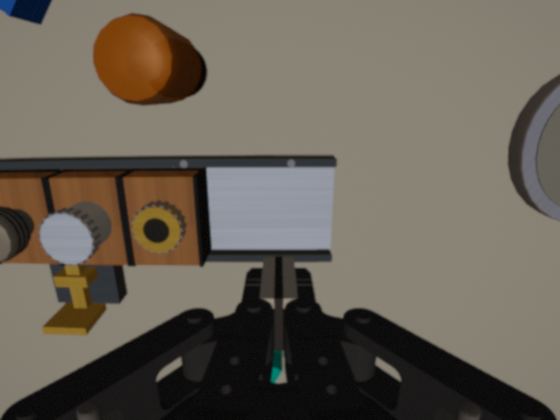

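View pics/side1.png

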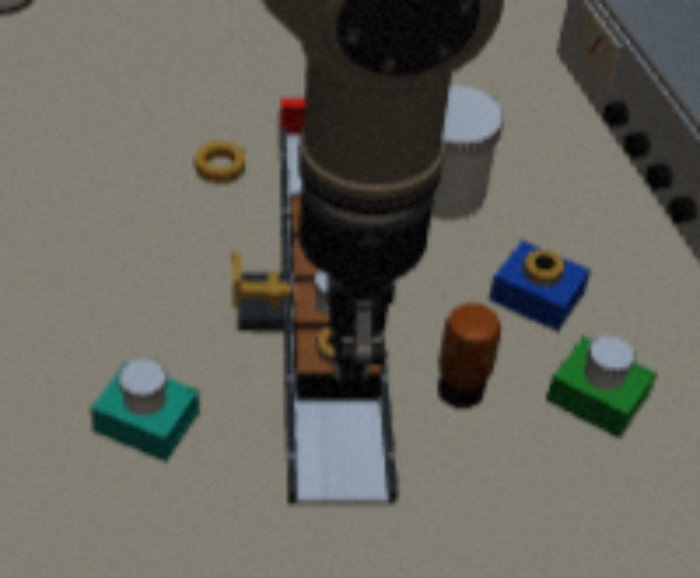

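Run:
```python
from h import *
np.set_printoptions(precision=4,suppress=True)
p=np.array([.5778,-.0265]);a=1.3154;ux=np.array([np.cos(a),np.sin(a)]);uy=np.array([-ux[1],ux[0]])
for n,uv,z in [('farR',(334,158),.016),('farL',(20,162),.016),('nearR',(331,260),.016),('nearinR',(330,251),.016),('nearinL',(215,253),.016),('farinR',(334,167),.016),('tailtopfar',(203,172),.036),('tailtopnear',(203,264),.036)]:
    P=onz('wrist',uv,z);d=P[:2]-p;print(n,P,d@ux,d@uy)
print(proj('wrist',get_obs()['eef_pos']))
```

```text
farR [ 0.5666 -0.2243  0.016 ] -0.1941926973940848 -0.03914495177597091
farL [ 0.6203 -0.0141  0.016 ] 0.02277682420003989 -0.03797765111380694
nearR [ 0.494  -0.2067  0.016 ] -0.19553143860760264 0.035522147580528914
nearinR [ 0.5013 -0.2075  0.016 ] -0.19446481514053168 0.028337542716443315
nearinL [ 0.5208 -0.1265  0.016 ] -0.11120699934095636 0.029903774633837633
farinR [ 0.5607 -0.223   0.016 ] -0.1944605278594488 -0.03307573710880239
tailtopfar [ 0.5826 -0.1423  0.036 ] -0.11078577498099179 -0.03388359808004564
tailtopnear [ 0.5231 -0.1224  0.036 ] -0.1066245425132147 0.02872934786326899
[277.6447 271.9479]
```

{"api": "move_arm", "payload": {"steps": [{"fingers": 0, "translation": [0, 0, -30], "turn": 0}, {"fingers": 0, "translation": [0, 0, -30], "turn": 0}, {"fingers": 0, "translation": [0, 0, -20], "turn": 0}, {"fingers": 0, "translation": [0, 0, -7], "turn": 0}, {"fingers": 0, "translation": [0, 0, 0], "turn": 0}, {"fingers": 0, "translation": [0, 0, 0], "turn": 0}]}}

```text
t: 3.82
eef_pos: [0.539, -0.1784, 0.0156]
tool_rot: [0.001, -0.611, 0.792, -0.001]
contact_force: [-0.2, -0.7, -0.0]
gripper_width: 0.0
```

{"api": "move_arm", "payload": {"steps": [{"fingers": 0, "translation": [1.3, 4.8, 0], "turn": 0}, {"fingers": 0, "translation": [1.3, 4.8, 0], "turn": 0}, {"fingers": 0, "translation": [1.3, 4.8, 0], "turn": 0}, {"fingers": 0, "translation": [1.3, 4.8, 0], "turn": 0}, {"fingers": 0, "translation": [1.0, 3.9, 0], "turn": 0}, {"fingers": 0, "translation": [1.0, 3.9, 0], "turn": 0}, {"fingers": 0, "translation": [1.0, 3.9, 0], "turn": 0}, {"fingers": 0, "translation": [1.0, 3.9, 0], "turn": 0}, {"fingers": 0, "translation": [1.0, 3.9, 0], "turn": 0}, {"fingers": 0, "translation": [1.0, 3.9, 0], "turn": 0}]}}

```text
t: 5.08
eef_pos: [0.5485, -0.1377, 0.0143]
tool_rot: [-0.001, -0.61, 0.792, -0.001]
contact_force: [-2.0, -5.6, 1.5]
gripper_width: 0.002
```

Run:
```python
from h import *
im=read_camera('wrist');cv2.imwrite('pics/wrist2.png',im);print(get_obs()['eef_pos'],get_obs()['contact_force'])
```

```text
[ 0.54868369 -0.13683258  0.01429079] [-1.43019641 -4.04004909  0.0865843 ]
```

View pics/wrist2.png

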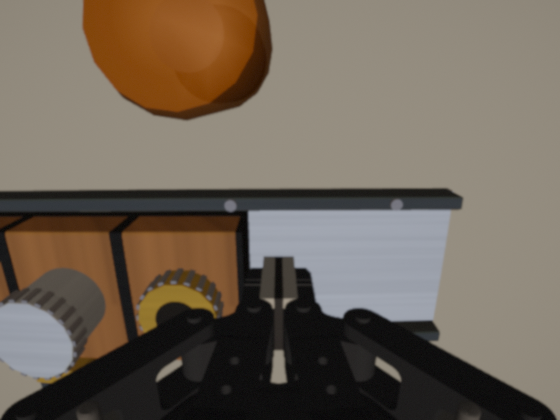

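{"api": "move_arm", "payload": {"steps": [{"fingers": 0, "translation": [1.0, 3.9, 0], "turn": 0}, {"fingers": 0, "translation": [1.0, 3.9, 0], "turn": 0}, {"fingers": 0, "translation": [1.0, 3.9, 0], "turn": 0}, {"fingers": 0, "translation": [1.0, 3.9, 0], "turn": 0}, {"fingers": 0, "translation": [1.0, 3.9, 0], "turn": 0}, {"fingers": 0, "translation": [1.0, 3.9, 0], "turn": 0}, {"fingers": 0, "translation": [1.0, 3.9, 0], "turn": 0}, {"fingers": 0, "translation": [1.0, 3.9, 0], "turn": 0}, {"fingers": 0, "translation": [1.0, 3.9, 0], "turn": 0}, {"fingers": 0, "translation": [1.0, 3.9, 0], "turn": 0}]}}

```text
t: 6.38
eef_pos: [0.5585, -0.0986, 0.0143]
tool_rot: [-0.001, -0.61, 0.792, -0.001]
contact_force: [-1.3, -5.9, 0.5]
gripper_width: -0.003
```

{"api": "move_arm", "payload": {"steps": [{"fingers": 0, "translation": [1.0, 3.9, 0], "turn": 0}, {"fingers": 0, "translation": [1.0, 3.9, 0], "turn": 0}, {"fingers": 0, "translation": [1.0, 3.9, 0], "turn": 0}, {"fingers": 0, "translation": [1.0, 3.9, 0], "turn": 0}, {"fingers": 0, "translation": [1.0, 3.9, 0], "turn": 0}, {"fingers": 0, "translation": [1.0, 3.9, 0], "turn": 0}, {"fingers": 0, "translation": [1.0, 3.9, 0], "turn": 0}, {"fingers": 0, "translation": [1.0, 3.9, 0], "turn": 0}]}}

```text
t: 7.38
eef_pos: [0.5665, -0.0676, 0.0143]
tool_rot: [-0.001, -0.61, 0.792, -0.001]
contact_force: [-0.3, -6.2, 1.8]
gripper_width: -0.0
```

Run:
```python
from h import *
for c in('wrist','top','side'):
    im=read_camera(c)
    if c=='top':im=cv2.resize(im[130:310,180:400],None,fx=3.5,fy=3.3)
    if c=='side':im=cv2.resize(im[150:320,200:400],None,fx=3.5,fy=3.4)
    cv2.imwrite(f'pics/{c}3.png',im)
o=get_obs();print(o['eef_pos'],o['contact_force'])
```

```text
[ 0.56667567 -0.06670312  0.01426602] [-1.32845571 -4.70751028  1.14498896]
```

View pics/wrist3.png

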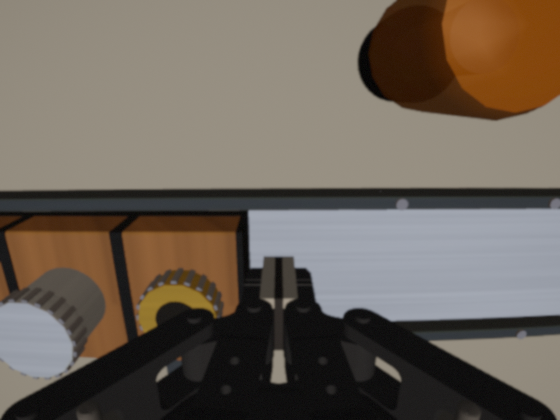

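View pics/side3.png

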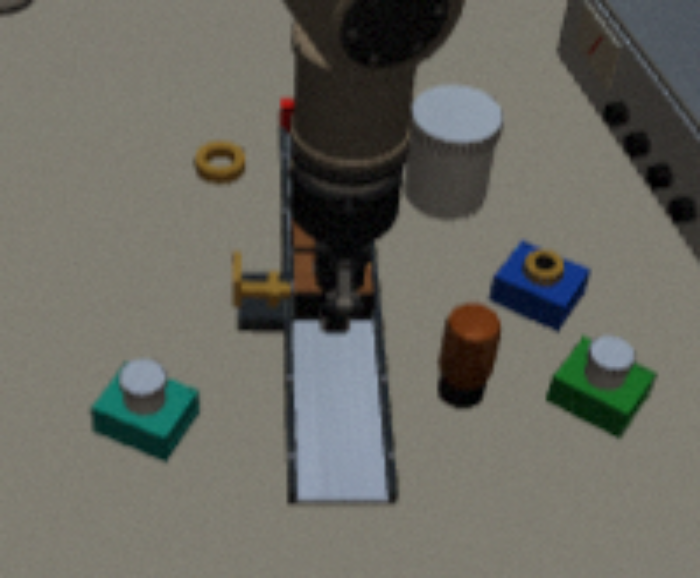

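View pics/top3.png

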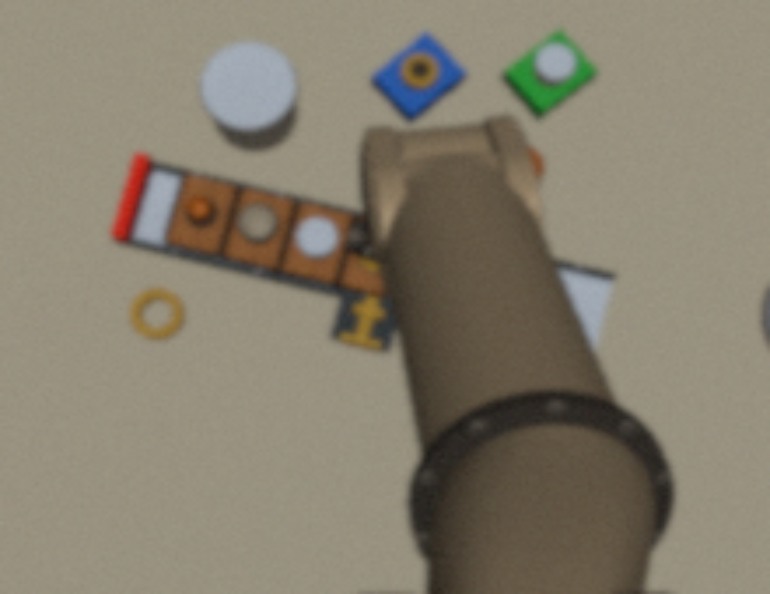

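{"api": "move_arm", "payload": {"steps": [{"fingers": 0, "translation": [1.0, 3.9, 0], "turn": 0}, {"fingers": 0, "translation": [1.0, 3.9, 0], "turn": 0}, {"fingers": 0, "translation": [1.0, 3.9, 0], "turn": 0}, {"fingers": 0, "translation": [0.8, 2.9, 0], "turn": 0}, {"fingers": 0, "translation": [0.5, 1.9, 0], "turn": 0}, {"fingers": 0, "translation": [0.5, 1.9, 0], "turn": 0}]}}

```text
t: 8.28
eef_pos: [0.5713, -0.0489, 0.0143]
tool_rot: [-0.001, -0.61, 0.792, -0.0]
contact_force: [-0.8, -6.7, 1.6]
gripper_width: -0.004
```

{"api": "move_arm", "payload": {"steps": [{"fingers": 0, "translation": [0.5, 1.9, 0], "turn": 0}, {"fingers": 0, "translation": [0.5, 1.9, 0], "turn": 0}]}}

```text
t: 8.52
eef_pos: [0.5724, -0.0451, 0.0143]
tool_rot: [-0.001, -0.61, 0.792, -0.001]
contact_force: [-2.3, -6.8, 3.2]
gripper_width: -0.002
```

{"api": "move_arm", "payload": {"steps": [{"fingers": 0, "translation": [0.5, 1.9, 0], "turn": 0}]}}

```text
t: 8.65
eef_pos: [0.5728, -0.0432, 0.0143]
tool_rot: [-0.001, -0.61, 0.792, -0.0]
contact_force: [-0.9, -7.1, 2.6]
gripper_width: -0.0
```

{"api": "move_arm", "payload": {"steps": [{"fingers": 0, "translation": [0.5, 1.9, 0], "turn": 0}]}}

```text
t: 8.78
eef_pos: [0.5733, -0.0414, 0.0143]
tool_rot: [-0.001, -0.61, 0.792, -0.0]
contact_force: [-1.3, -6.2, 2.3]
gripper_width: 0.004
```

{"api": "move_arm", "payload": {"steps": [{"fingers": 0, "translation": [0.5, 1.9, 0], "turn": 0}]}}

```text
t: 8.9
eef_pos: [0.5738, -0.0395, 0.0143]
tool_rot: [-0.001, -0.61, 0.792, -0.0]
contact_force: [-1.2, -6.1, 2.7]
gripper_width: -0.002
```

{"api": "move_arm", "payload": {"steps": [{"fingers": 0, "translation": [0.4, 1.5, 0], "turn": 0}]}}

```text
t: 9.02
eef_pos: [0.5741, -0.0384, 0.0143]
tool_rot: [-0.001, -0.61, 0.792, -0.001]
contact_force: [-2.7, -9.0, 2.9]
gripper_width: 0.0
```

{"api": "move_arm", "payload": {"steps": [{"fingers": 0, "translation": [0.4, 1.5, 0], "turn": 0}]}}

```text
t: 9.15
eef_pos: [0.5741, -0.0384, 0.0143]
tool_rot: [-0.002, -0.61, 0.793, -0.001]
contact_force: [-3.8, -12.8, 4.9]
gripper_width: -0.003
```

{"api": "move_arm", "payload": {"steps": [{"fingers": 0, "translation": [0.4, 1.5, 0], "turn": 0}, {"fingers": 0, "translation": [0, 0, 0], "turn": 0}]}}

```text
t: 9.4
eef_pos: [0.5741, -0.0384, 0.0143]
tool_rot: [-0.003, -0.609, 0.793, -0.001]
contact_force: [-3.9, -12.7, 5.2]
gripper_width: 0.001
```

Run:
```python
from h import *
for c in('wrist','top','side'):
    im=read_camera(c)
    if c=='top':im=cv2.resize(im[130:310,180:400],None,fx=3.5,fy=3.3)
    if c=='side':im=cv2.resize(im[150:320,200:400],None,fx=3.5,fy=3.4)
    cv2.imwrite(f'pics/{c}4.png',im)
o=get_obs();print(o['eef_pos'],o['contact_force'])
```

```text
[ 0.57407726 -0.03839303  0.01431121] [ -3.68749342 -13.70314757   5.24640967]
```

View pics/wrist4.png

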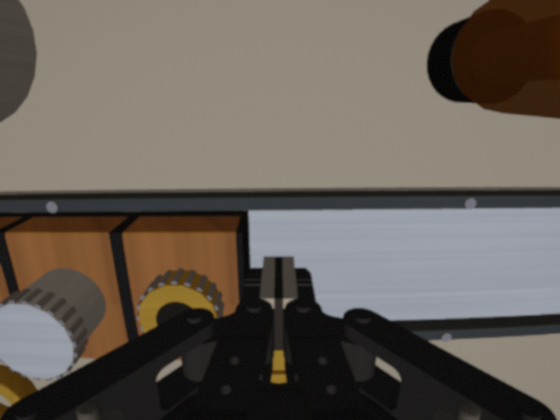

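View pics/top4.png

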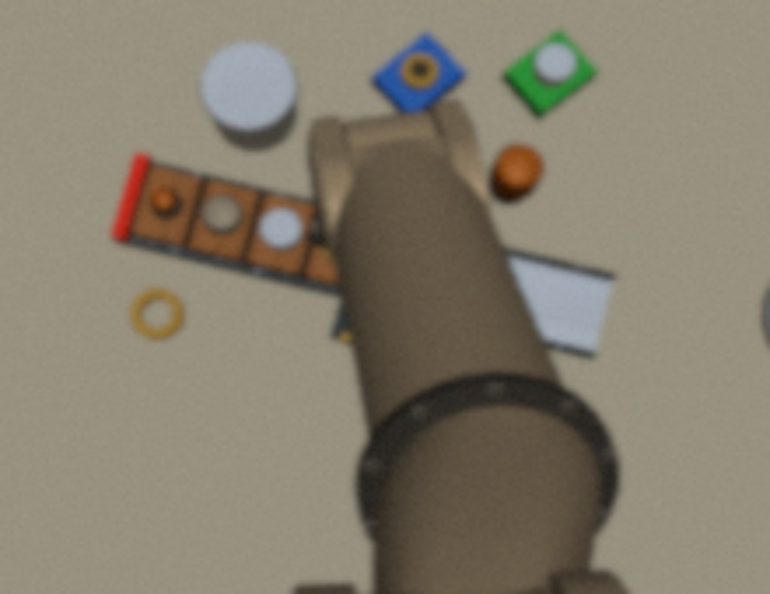

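{"api": "move_arm", "payload": {"steps": [{"fingers": 0, "translation": [-1.3, -4.8, 0], "turn": 0}, {"fingers": 0, "translation": [-2.5, -9.7, 0], "turn": 0}, {"fingers": 0, "translation": [-3.8, -14.5, 0], "turn": 0}, {"fingers": 0, "translation": [0, 0, 30], "turn": 0}, {"fingers": 0, "translation": [0, 0, 40], "turn": 0}, {"fingers": 0, "translation": [0, 0, 30], "turn": 0}, {"fingers": 0, "translation": [0, 0, 0], "turn": 0}]}}

```text
t: 10.42
eef_pos: [0.5697, -0.0625, 0.1168]
tool_rot: [0.002, -0.611, 0.792, -0.002]
contact_force: [0.3, -0.2, -0.8]
gripper_width: 0.003
```

Run:
```python
from h import *
np.set_printoptions(precision=4,suppress=True)
for c in('wrist','side'):
    im=read_camera(c)
    if c=='wrist':print(place_of('wrist','keeper_plate'))
    if c=='side':im=cv2.resize(im[150:320,200:400],None,fx=3.5,fy=3.4)
    cv2.imwrite(f'pics/{c}5.png',im)
o=get_obs();print(o['eef_pos'],o['contact_force'])
```

```text
[{'xy': [242.7, 316.2], 'conf': 0.63}]
[ 0.5672 -0.0622  0.1134] [-0.0421 -0.5821 -0.8796]
```

View pics/wrist5.png

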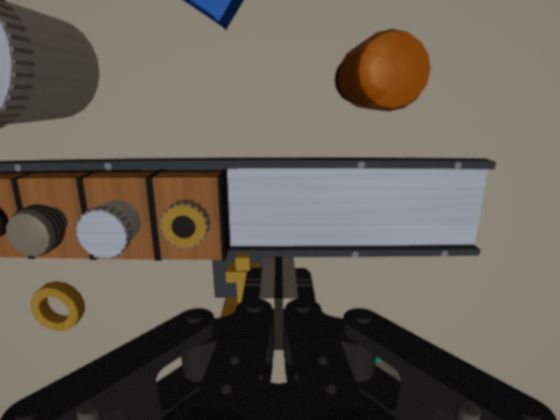

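View pics/side5.png

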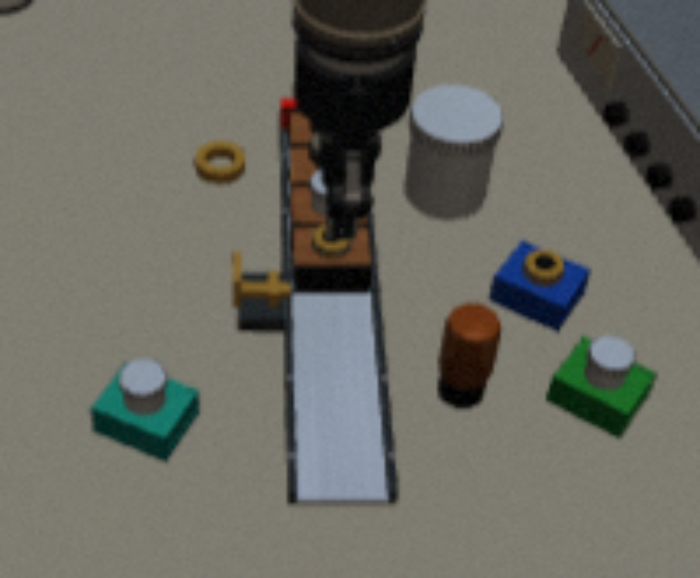

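Run:
```python
from h import *
np.set_printoptions(precision=4,suppress=True)
ux=np.array([np.cos(1.312),np.sin(1.312)]);uy=np.array([-ux[1],ux[0]]);c=np.array([.5741,-.0384])
for n,uv,z in [('plate',(242.7,316.2),.034),('barL',(235,264),.026),('barR',(250,264),.026),('tailtop',(223,175),.036),('tailtop2',(223,258),.036),('endfar',(494,162),.016),('endnear',(479,251),.016),('lipin',(300,248),.016),('lipfar',(300,168),.016)]:
    P=onz('wrist',uv,z);d=P[:2]-c;print(n,P,d@ux,d@uy)
```

```text
plate [ 0.4966 -0.0164  0.034 ] 0.0014528223399413699 0.08052837482693975
barL [ 0.5362 -0.0215  0.026 ] 0.006638251315480727 0.040997920199245974
barR [ 0.5334 -0.0322  0.026 ] -0.004390153559161104 0.04093584493546719
tailtop [ 0.6037 -0.0351  0.036 ] 0.010804696459181534 -0.027789277943303884
tailtop2 [ 0.5473 -0.0173  0.036 ] 0.013513023507280165 0.03131660368777629
endfar [ 0.5611 -0.2208  0.016 ] -0.17966094999605578 -0.03413687434304217
endnear [ 0.4934 -0.2042  0.016 ] -0.18092538428785154 0.03555945214567192
lipin [ 0.5321 -0.0702  0.016 ] -0.04147207285353802 0.03251570010582041
lipfar [ 0.5914 -0.0845  0.016 ] -0.04014397872575529 -0.02851054636353662
```

{"api": "move_arm", "payload": {"steps": [{"fingers": 0, "translation": [-20, 10.6, 0], "turn": 0}, {"fingers": 0, "translation": [-20, 10.6, 0], "turn": 0}, {"fingers": 0, "translation": [-20, 10.6, 0], "turn": 0}, {"fingers": 0, "translation": [-20, 10.6, 0], "turn": 0}, {"fingers": 0, "translation": [-21, 11.1, 0], "turn": 0}, {"fingers": 0, "translation": [0, 0, 0], "turn": 0}, {"fingers": 0, "translation": [0, 0, -30], "turn": 0}, {"fingers": 0, "translation": [0, 0, -30], "turn": 0}, {"fingers": 0, "translation": [0, 0, -23], "turn": 0}, {"fingers": 0, "translation": [0, 0, 0], "turn": 0}]}}

```text
t: 11.82
eef_pos: [0.4661, -0.0089, 0.0295]
tool_rot: [-0.002, -0.611, 0.792, 0.001]
contact_force: [-0.5, 0.6, 0.8]
gripper_width: 0.003
```

Run:
```python
from h import *
for c in('wrist','side'):
    im=read_camera(c)
    if c=='side':im=cv2.resize(im[150:320,200:400],None,fx=3.5,fy=3.4)
    cv2.imwrite(f'pics/{c}6.png',im)
o=get_obs();print(o['eef_pos'],o['contact_force'])
```

```text
[ 0.4675207  -0.00860497  0.03131924] [ 0.29633362  0.24132157 -0.46917197]
```

View pics/wrist6.png

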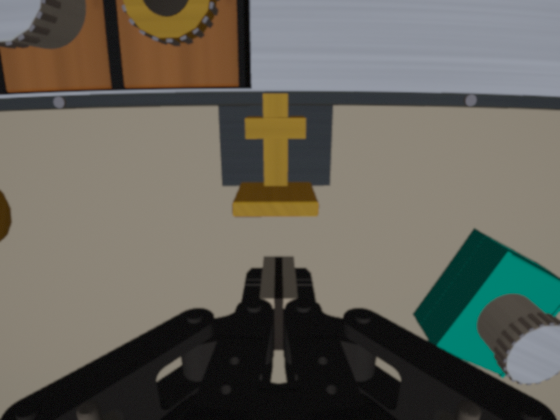

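View pics/side6.png

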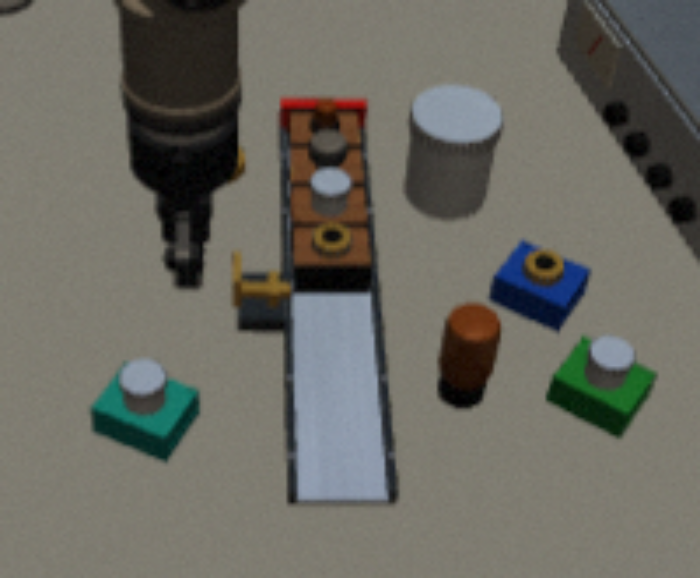

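{"api": "move_arm", "payload": {"steps": [{"fingers": 0, "translation": [3.9, -1.0, 0], "turn": 0}, {"fingers": 0, "translation": [3.9, -1.0, 0], "turn": 0}, {"fingers": 0, "translation": [3.9, -1.0, 0], "turn": 0}, {"fingers": 0, "translation": [3.9, -1.0, 0], "turn": 0}, {"fingers": 0, "translation": [3.9, -1.0, 0], "turn": 0}, {"fingers": 0, "translation": [3.9, -1.0, 0], "turn": 0}, {"fingers": 0, "translation": [3.9, -1.0, 0], "turn": 0}]}}

```text
t: 12.8
eef_pos: [0.4939, -0.0153, 0.0312]
tool_rot: [-0.001, -0.611, 0.792, 0.0]
contact_force: [0.5, 1.0, 1.9]
gripper_width: 0.002
```

{"api": "move_arm", "payload": {"steps": [{"fingers": 0, "translation": [3.9, -1.0, 0], "turn": 0}, {"fingers": 0, "translation": [3.9, -1.0, 0], "turn": 0}, {"fingers": 0, "translation": [3.9, -1.0, 0], "turn": 0}, {"fingers": 0, "translation": [3.9, -1.0, 0], "turn": 0}, {"fingers": 0, "translation": [3.9, -1.0, 0], "turn": 0}]}}

```text
t: 13.42
eef_pos: [0.514, -0.0204, 0.0312]
tool_rot: [-0.0, -0.611, 0.792, 0.0]
contact_force: [-1.8, 0.4, -0.9]
gripper_width: -0.001
```

{"api": "move_arm", "payload": {"steps": [{"fingers": 0, "translation": [2.9, -0.8, 0], "turn": 0}, {"fingers": 0, "translation": [1.9, -0.5, 0], "turn": 0}]}}

```text
t: 13.68
eef_pos: [0.5187, -0.0217, 0.0312]
tool_rot: [-0.0, -0.611, 0.792, 0.0]
contact_force: [-3.0, -0.2, 0.3]
gripper_width: -0.002
```

{"api": "move_arm", "payload": {"steps": [{"fingers": 0, "translation": [1.9, -0.5, 0], "turn": 0}]}}

```text
t: 13.8
eef_pos: [0.5205, -0.0222, 0.0312]
tool_rot: [-0.0, -0.611, 0.792, 0.0]
contact_force: [-3.0, 1.4, -2.0]
gripper_width: 0.002
```

Run:
```python
from h import *
im=read_camera('wrist');cv2.imwrite('pics/wrist7.png',im)
```

```text
(no output)
```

View pics/wrist7.png

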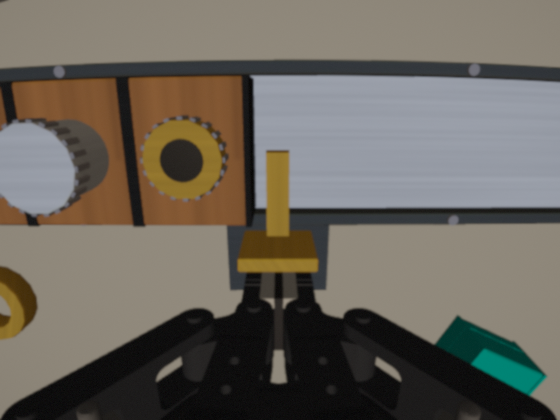

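{"api": "move_arm", "payload": {"steps": [{"fingers": 0, "translation": [2.9, -0.8, 0], "turn": 0}, {"fingers": 0, "translation": [2.9, -0.8, 0], "turn": 0}]}}

```text
t: 14.1
eef_pos: [0.5251, -0.0234, 0.0311]
tool_rot: [-0.001, -0.611, 0.792, 0.001]
contact_force: [-10.3, 3.6, 9.4]
gripper_width: -0.0
```

{"api": "move_arm", "payload": {"steps": [{"fingers": 0, "translation": [1.9, -0.5, 0], "turn": 0}]}}

```text
t: 14.22
eef_pos: [0.5251, -0.0234, 0.031]
tool_rot: [-0.003, -0.611, 0.791, 0.002]
contact_force: [-15.1, 4.6, 12.7]
gripper_width: 0.002
```

{"api": "move_arm", "payload": {"steps": [{"fingers": 0, "translation": [1.9, -0.5, 0], "turn": 0}]}}

```text
t: 14.35
eef_pos: [0.5251, -0.0235, 0.0309]
tool_rot: [-0.004, -0.611, 0.791, 0.003]
contact_force: [-19.1, 6.1, 15.2]
gripper_width: 0.001
```

{"api": "move_arm", "payload": {"steps": [{"fingers": 0, "translation": [1.9, -0.5, 0], "turn": 0}]}}

```text
t: 14.48
eef_pos: [0.5251, -0.0236, 0.0306]
tool_rot: [-0.005, -0.612, 0.791, 0.004]
contact_force: [-23.0, 7.3, 18.8]
gripper_width: -0.001
```

{"api": "move_arm", "payload": {"steps": [{"fingers": 0, "translation": [1.5, -0.4, 0], "turn": 0}]}}

```text
t: 14.6
eef_pos: [0.5251, -0.0236, 0.0304]
tool_rot: [-0.006, -0.612, 0.791, 0.005]
contact_force: [-27.1, 8.4, 23.9]
gripper_width: 0.005
```

{"api": "move_arm", "payload": {"steps": [{"fingers": 0, "translation": [-7.7, 2.0, 0], "turn": 0}, {"fingers": 0, "translation": [-5.8, 1.5, 0], "turn": 0}, {"fingers": 0, "translation": [-9.7, 2.6, 0], "turn": 0}, {"fingers": 0, "translation": [-9.7, 2.6, 0], "turn": 0}, {"fingers": 0, "translation": [0, 0, 0], "turn": 0}]}}

```text
t: 15.22
eef_pos: [0.4998, -0.0168, 0.0313]
tool_rot: [-0.0, -0.611, 0.792, 0.0]
contact_force: [-0.9, 0.2, 0.4]
gripper_width: -0.002
```

Run:
```python
from h import *
np.set_printoptions(precision=4,suppress=True)
for c in('wrist','side'):
    im=read_camera(c)
    if c=='side':im=cv2.resize(im[150:320,200:400],None,fx=3.5,fy=3.4)
    cv2.imwrite(f'pics/{c}8.png',im)
print(place_of('wrist','keeper_plate'))
o=get_obs();print(o['eef_pos'],o['contact_force'])
```

```text
[{'xy': [275.0, 197.6], 'conf': 0.71}]
[ 0.5012 -0.017   0.0315] [ 0.2586  0.4948 -0.3849]
```

View pics/wrist8.png

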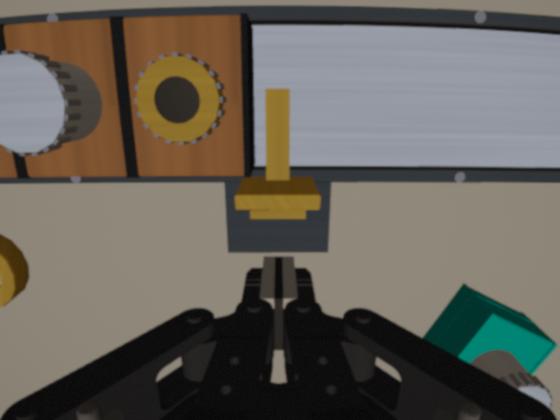

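View pics/side8.png

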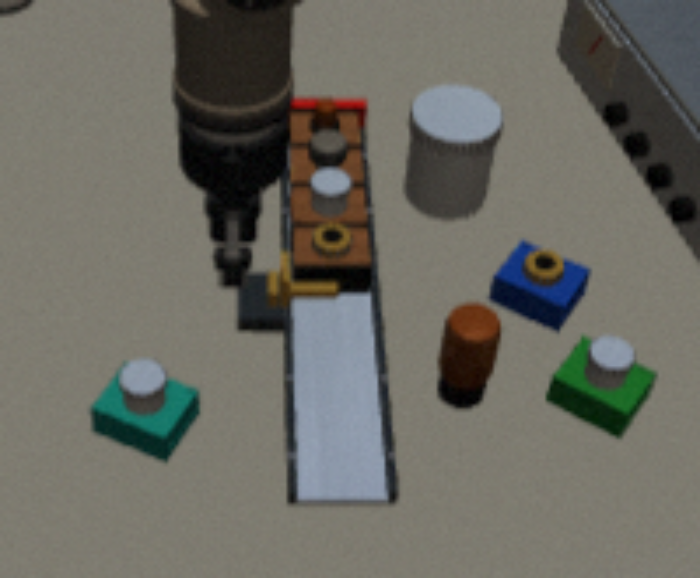

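Run:
```python
from h import *
np.set_printoptions(precision=4,suppress=True)
ux=np.array([np.cos(1.312),np.sin(1.312)]);uy=np.array([-ux[1],ux[0]]);c=np.array([.5741,-.0384])
for n,uv,z in [('plate',(275,197.6),.034),('plateouter_top',(278,194),.05),('plateouter_bot',(278,210),.018),('bar tip',(278,88),.026),('lip near inner',(200,174),.016),('lip near outer',(200,181),.016),('lip far inner',(330,21),.016),('ledge',(278,251),.015),('tail',(246,175),.036),('bar L',(267,130),.026)]:
    P=onz('wrist',uv,z);d=P[:2]-c;print(n,P,d@ux,d@uy)
```

```text
plate [ 0.5365 -0.0251  0.034 ] 0.0032042703549635906 0.03976318136100526
plateouter_top [ 0.5419 -0.0279  0.05  ] 0.0019422974916660561 0.033794049566678884
plateouter_bot [ 0.5258 -0.0236  0.018 ] 0.001931085615631095 0.050434141499174655
bar tip [ 0.5789 -0.0375  0.026 ] 0.002074717806131384 -0.004444349685932066
lip near inner [0.5515 0.0073 0.016 ] 0.03833949478463953 0.03355991010492509
lip near outer [0.5483 0.0083 0.016 ] 0.038546591084537674 0.03690622991538223
lip far inner [ 0.6    -0.0655  0.016 ] -0.019558581683043894 -0.03195722323691587
ledge [ 0.504  -0.0179  0.015 ] 0.001872075434210932 0.07302395418186264
tail [ 0.5493 -0.0163  0.036 ] 0.014982909005597872 0.02966714392380565
bar L [ 0.5637 -0.0288  0.026 ] 0.006650273600066545 0.012509153054188768
```

{"api": "move_arm", "payload": {"steps": [{"fingers": 0, "translation": [-15, 4, 0], "turn": 0}, {"fingers": 0, "translation": [-15, 4, 10], "turn": 0}, {"fingers": 0, "translation": [0, 0, 40], "turn": 0}, {"fingers": 0, "translation": [0, 0, 50], "turn": 0}, {"fingers": 0, "translation": [0, 0, 50], "turn": 0}, {"fingers": 0, "translation": [0, -40, 30], "turn": 0}, {"fingers": 0, "translation": [0, -50, 0], "turn": 0}, {"fingers": 0, "translation": [0, -50, 0], "turn": 0}, {"fingers": 0, "translation": [0, -40, 0], "turn": 0}, {"fingers": 0, "translation": [0, 0, 0], "turn": 0}]}}

```text
t: 16.62
eef_pos: [0.4689, -0.1918, 0.2115]
tool_rot: [-0.0, -0.609, 0.793, -0.0]
contact_force: [0.1, 0.4, -0.9]
gripper_width: -0.002
```

Run:
```python
from h import *
o=get_obs();print(o['eef_pos'],o['contact_force'])
ims=[]
for c in('top','side'):
    im=read_camera(c)
    im=im[130:310,180:400] if c=='top' else im[150:320,200:400]
    ims.append(cv2.resize(im,(400,380),interpolation=cv2.INTER_CUBIC))
cv2.imwrite('pics/fin.png',np.hstack(ims))
```

```text
[ 0.46894945 -0.19180909  0.21154847] [ 0.13268976  0.43943713 -0.91663452]
```

View pics/fin.png

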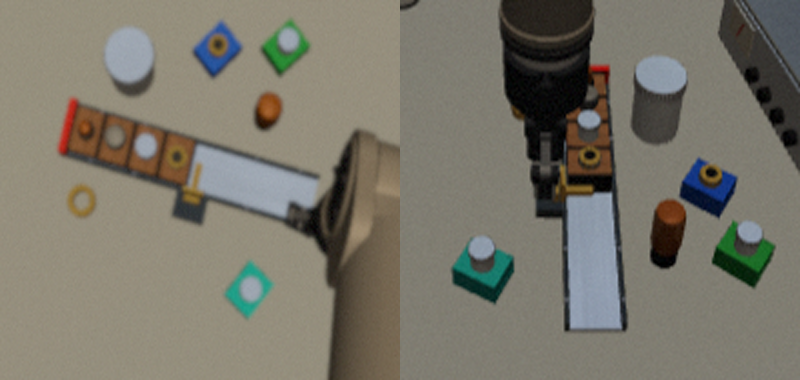

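The row is home against the red stop with no gaps showing, the keeper is across behind it, the bystanders in view haven't moved, and the hand is clear. Handing in.

```bash
python3 -c "
from station import hand_in;print(hand_in())"
```

```text
the job is handed in; nothing more can be done
None
```

I pushed the four-block row along the rail with the closed fingertips until it stalled against the red stop, then pushed the keeper across behind it. The job was handed in at about 16.7 s.

- **Row:** It moved as one touching row. The fingertip stopped advancing at the stop while the force rose to about 14 N. The last pictures show no gap at the stop or between blocks.
- **Keeper:** It stopped against its end with about 28 N sideways, 37 N in all. That includes about 24 N upward on the fingertips, which I did not explain. The pictures put the plate about 40 mm further in than at the start, against the 38 mm stroke, so it agrees within camera error. The bar is clear of the last block.
- **Bystanders and hand:** The bystanders near the rail look unmoved in the last pictures. I did not look again at the reel tin, microphone head or spare block, but nothing was moved near them. The hand ended about 0.21 m up, touching nothing.

My first camera fit of the rail was a few millimetres off from the wrist-camera view. For the keeper I used the contact point and the wrist camera instead.

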